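# Set up a turned pin for its silhouette picture

## Task

Set up the turned pin for its silhouette picture: lay it on its side in the two V-blocks of the black inspection stand, its body resting in both Vs and its flange hanging free just outside one of them (either way round), set down rather than dropped, and let go of it. Then grip the bar of the white flap behind it, swing the flap up off its rear stop to the upright point where it balances, and finish the program there still gripping the bar, since the flap has no catch and must not be let drop back or over to the front. Leave the tape roll, the caliper, the cutters and the white locating block where they are.

Things in the scene. Friction and masses are not known exactly. Their poses are not given: they have to be found in the camera images.
- pin: Turned steel pin, 132 mm long, about 0.25 kg, standing upright on its flange, right of the stand. Origin: centre of the flange's outer face (on the worktop at the start); z runs along the pin to the nose: flange 36 mm diameter from 0 to 8 mm, plain body 22 mm diameter from 8 to 118 mm, nose 14 mm diameter from 118 to 132 mm. A tall black measuring machine stands behind it.
- pin_mid (a point): Point on the pin's axis at the middle of its 22 mm body, 63 mm from the flange's outer face; axes as pin.
- stand: Black inspection stand, fixed. Origin on the worktop under the cradle's middle; x points away from the robot to the flap, y left along cradle and hinge, z up. Base plate x -30 to 92, y -90 to 90 mm, top at z 12 mm. Two steel V-blocks, x -22 to 22 mm, y -44 to -28 and 28 to 44 mm, tops at z 54 mm. Hinge brackets at y -84 to -79 and 79 to 84 mm, x 42 to 98 mm, up to z 50 mm.
- cradle (a point): Middle of the cradle, 57 mm above the worktop: where pin_mid lies when the pin is seated, its axis along the stand's y. Axes as stand. Each block's 90 degree V runs along y, its bottom at x 0, z 41 mm. Between the blocks 56 mm are free for fingers, down to the base plate. The pin may lie up to 10 mm off along y before its flange meets a block.
- flap_hinge (a point): Middle of the flap's hinge line, 70 mm behind the cradle (stand x = 70 mm), 26 mm above the worktop; the hinge runs along the stand's y. Axes as stand. Behind the stand lies a low white clamp jig; its red lever, right of the bar, stands 158 mm high.
- flap_bar (a point): Centre of the flap's lifting bar, 130 mm from the hinge line; turns with the flap. The bar is round, 11 mm thick with its black sleeve, 100 mm long, parallel to the hinge, on two arms at y -48 and 48 mm (88 mm free between them). The frame's top edge lies 34 mm below the bar's axis. The bar may roll between the fingers as the flap swings.
- flap (a joint): Angle of the flap (rad), a white plate in a black frame 154 mm wide, 10 mm thick, 0.3 kg. 0 = leaning 0.70 rad back, away from the robot, on its rear stop (the start); grows as it swings up towards the robot; 0.70 = upright, bar straight above the hinge: the balance point; 1.40 = front stop, over the pin. Almost no friction: let go anywhere but at 0.70, it falls to the nearer stop.
- tape_roll: Roll of amber tape lying flat, 60 mm diameter, 12 mm high, at the right behind the stand; leave it alone.
- slide_gauge: Digital caliper lying flat, 228 mm long, at the far right; leave it alone.
- side_cutters: Red-handled cutters lying flat, 117 mm long, right of the pin; leave them alone.
- locating_block: White locating block, 30 x 30 mm, 36 mm high with its peg, behind the pin; leave it alone.
Things that resemble listed ones, but are neither listed nor needed, are in the scene too. Of the things shaped like the pin, the steel one is meant.

How it is judged:
By the outcome, as a careful person would: the job done as asked, in the order asked, and still so for the second after the job is handed in, while the arm keeps its last pose, push and grip.
It also fails if it takes over 51 s, if anything falls off the work surface, if the arm or the gripper's body presses on something with over 40 N, if the wrist force passes 120 N, or if a joint passes its speed limit or range.

## Robot

A 6-joint arm with a two-finger parallel gripper is mounted at the origin on a cart in front of the work surface, level with it; the furniture and walls round the work are solid. World frame = base frame: x ahead of the robot, y to its left, z up, the work surface at z = 0. Lengths are in mm, angles in rad, forces in N, time in s.
With the tool pointing down it reaches from about 350 to 875 mm from the base axis. Payload 15.5 kg.
Tool frame: the origin (TCP) lies at the centre of the arm's flange, where the gripper is bolted on; the fingertips stand 173 mm ahead of it and the grasp point (between the pads) lies 155 mm ahead of it (pinch_z is the distance from the TCP to the grasp point, in mm); z points along the fingers, y is the direction in which the jaws open and shut (so a half turn about z gives the same grasp; the last joint's range is limited). The gripper opens to 85 mm and grips with 20 to 120 N. Pads are 22 mm wide; open, the fingers measure 114 mm over their backs; the gripper's body (76 mm by 85 mm) begins 54 mm behind the grasp point. The pads swing forward as they close: fully open they stand 13 mm farther back than shut.
Start: joints at [1.234, 0.494, 1.345, -0, 1.302, -0.096], TCP at [149.045, 606.971, 404.677] pointing down, gripper open.
Joint ranges: [-2.91, 2.91], [-0.82, 2.16], [0.22, 2.67], [-1.22, 4.37], [0.12, 2.79], [-3.08, 3.08]. Speed limits (rad/s): [1.89, 1.89, 2.57, 3.01, 3.01, 3.01].

## Interface

Orientations are given as [roll, pitch, yaw] about the fixed x, y, z axes, in that order (R = Rz(yaw) Ry(pitch) Rx(roll)).
In Python, from cell import sense, read_camera, finish_job, pinch_z gives the robot as it stands.
- The arm moves only by the tool carry_out, never from a script. Its argument "series" is a list of rows, each an object with "translation": the shift along the tool's x, y, z in mm, a list of three; "angular": the turn, a rotation vector about the tool's x, y, z in rad, a list of three. In form: [{"translation": [x, y, z], "angular": [wx, wy, wz]}, ...]. A call has 1 to 10 rows; each row shifts and turns the commanded pose from where the row before left it, along the tool's axes as they then stand; what a row does not reach is not made up. A row lasts 1/10 s, in which the tool goes at most 50 mm and 8.59 degrees, less where a joint would pass 70% of its speed; a pose out of reach is approached as far as the arm can. A call is refused whole if a number of a shift passes 50 or a number of a turn 0.15, either way. A call with a gripper value outside its range is refused whole. "claw" is the finger opening in mm, from 0 to 85.4, set as the call begins (left out, the last holds). The fingers move at their own pace and stop on an object; the grip force is fixed at half the most. Time passes only in rows, so rows that do not move let the fingers close. It gives the time, the measured TCP pose, the force and the opening at its end, in the units of the state.
- sense(): the state, without advancing time (a new reading comes with each control period).
- read_camera(name): name is "scene" or "side" or "wrist"; returns a dict with "image" (384x512x3 uint8, red, green, blue), "mtx" (3x3 intrinsics, pixels), "rvec" (rotation vector, rad) and "tvec" (3), from world to camera coordinates, as OpenCV has them; the wrist camera has in their place "mount" (4x4, takes a point from camera to tool coordinates, whose origin is the TCP and whose axes are the flange's). Camera axes: x right, y down, z forward; pixel columns grow to the right and rows downward; lengths in mm; the calibration is good to about 2 mm. A picture is of the moment at which its call begins: read the wrist's pose just before it. There is no depth.
- finish_job(): hands the job in, once; it reports no verdict.
The state is a dict: "t": time; "joint_positions": joint angles; "joint_vel": joint speeds; "joint_torque": joint torques, N m; "tcp_pos": TCP position; "eef_rot": TCP orientation; "force": force on the tool from outside, world axes, zero at the start; "wrist_torque": the same for the moment, N m; "gripper_width": opening from 0.0 (shut) to 1.0 (fully open).
Only numpy, scipy, OpenCV 4.12 (cv2) and the standard library are available. Lean on these libraries where they do the work, as an engineer would, in place of code of your own. Each camera call takes 0.05 s, during which the arm holds its last target. There are 200 camera calls.

## Working session

There is one attempt and no reset: what is moved stays moved. The work goes in short steps, Python scripts to look and compute and a tool call to move; the robot and the scene stay as the last step left them, time stands still between calls to the robot, and variables do not carry over. Pictures are saved under pics/ and viewed, about 8 in all and at most 12, crops included, and the job is handed in when it is done.

Besides the shell and the picture viewer there is one more tool, called after "Emit:" in YAML: its name, and indented under it one key for each argument. carry_out: Moves the arm, as the interface text tells. Its arguments: {"type":"object","properties":{"series":{"type":"array"},"claw":{"type":"number"}},"required":["series"]}

```bash
mkdir -p pics; ls; cat > h.py <<'E'
import numpy as np, cv2
from scipy.spatial.transform import Rotation as R
from cell import sense, read_camera, finish_job, pinch_z
def snap(n,f):
    s=sense(); c=read_camera(n)
    cv2.imwrite('pics/'+f+'.png',c['image'][:,:,::-1])
    K=np.array(c['mtx'],float)
    if n=='wrist':
        M=np.array(c['mount'],float); T=np.eye(4); T[:3,:3]=R.from_euler('xyz',s['eef_rot']).as_matrix(); T[:3,3]=s['tcp_pos']
        W=T@M
    else:
        E=np.eye(4);E[:3,:3]=cv2.Rodrigues(np.array(c['rvec'],float))[0];E[:3,3]=np.ravel(c['tvec']);W=np.linalg.inv(E)
    np.savez('pics/'+f+'.npz',K=K,W=W)
    return c['image']
def cal(f):
    d=np.load('pics/'+f+'.npz');return d['K'],d['W']
def ray(f,uv):
    K,W=cal(f); d=W[:3,:3]@np.linalg.inv(K)@[uv[0],uv[1],1]; return W[:3,3],d/np.linalg.norm(d)
def plane(f,uv,z):
    o,d=ray(f,uv); return o+d*(z-o[2])/d[2]
def tri(*fu):
    A=np.zeros((3,3));b=np.zeros(3)
    for f,uv in fu:
        o,d=ray(f,uv);P=np.eye(3)-np.outer(d,d);A+=P;b+=P@o
    x=np.linalg.solve(A,b)
    return x,[round(float(np.linalg.norm((np.eye(3)-np.outer(d,d))@(x-o))),1) for o,d in [ray(*q) for q in fu]]
def proj(f,p):
    K,W=cal(f);q=np.linalg.inv(W)@np.append(p,1);q=K@q[:3];return q[:2]/q[2]
E
python3 - <<'E'
from h import *
np.set_printoptions(precision=1,suppress=True)
a=snap('scene','s0');b=snap('side','d0')
cv2.imwrite('pics/s0b.png',cv2.resize(a,(800,600),interpolation=2)[:,:,::-1])
cv2.imwrite('pics/d0b.png',cv2.resize(b,(800,600),interpolation=2)[:,:,::-1])
s=sense();print(s,pinch_z)
for f in('s0','d0'):print(cal(f))
E
```

```text
pics
{'t': 0.1, 'joint_positions': array([ 1.2,  0.5,  1.3,  0. ,  1.3, -0.1]), 'joint_vel': array([-0., -0., -0., -0.,  0.,  0.]), 'joint_torque': array([  0. , -88.4, -38.5,  -0. ,   0. ,  -0. ]), 'tcp_pos': array([149. , 606.8, 404.2]), 'eef_rot': array([-3.1, -0. ,  2.9]), 'force': array([ 0.5, -0.6, -0.6]), 'wrist_torque': array([-0.1, -0. ,  0. ]), 'gripper_width': 0.996193724030298} 154.70000000000002
(array([[365.2,   0. , 254.4],
       [  0. , 365.2, 188. ],
       [  0. ,   0. ,   1. ]]), array([[ -0.5,  -0.6,   0.6, -75.6],
       [ -0.9,   0.4,  -0.4, 151. ],
       [ -0. ,  -0.7,  -0.7, 749.4],
       [  0. ,   0. ,   0. ,   1. ]]))
(array([[453.8,   0. , 256.2],
       [  0. , 453.8, 185.3],
       [  0. ,   0. ,   1. ]]), array([[    1. ,    -0.1,     0.3,   205.4],
       [   -0.3,    -0.5,     0.8, -1272.8],
       [   -0. ,    -0.9,    -0.5,   705.5],
       [    0. ,     0. ,     0. ,     1. ]]))
```

View pics/s0b.png

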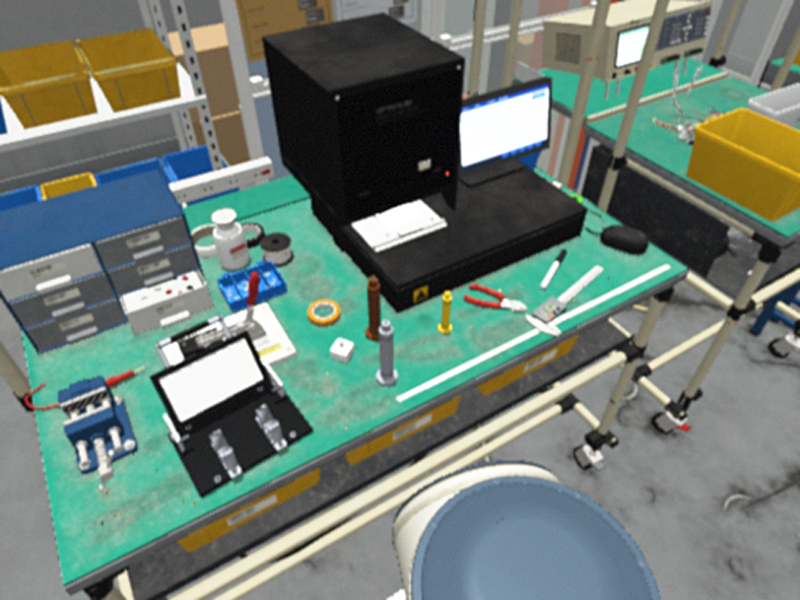

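View pics/d0b.png

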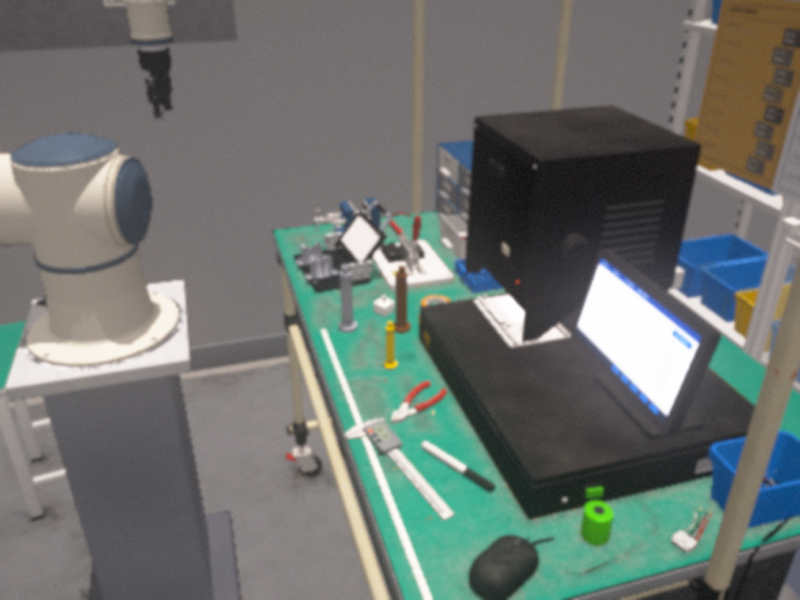

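Candidates for the pin in the scene picture (800x600): steel pin (387,350), brown copy (374,310), yellow small copy (445,312). The steel one is meant. The stand is at about (240,420), and the red lever at (253,290). Next comes a close crop.

```bash
python3 - <<'E'
import cv2
a=cv2.imread('pics/s0.png')[195:320,90:270]; cv2.imwrite('pics/c1.png',cv2.resize(a,None,fx=4.4,fy=4.4,interpolation=2))
a=cv2.imread('pics/d0.png')[122:222,180:310]; cv2.imwrite('pics/c2.png',cv2.resize(a,None,fx=6,fy=6,interpolation=2))
E
```

```text
(no output)
```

View pics/c1.png

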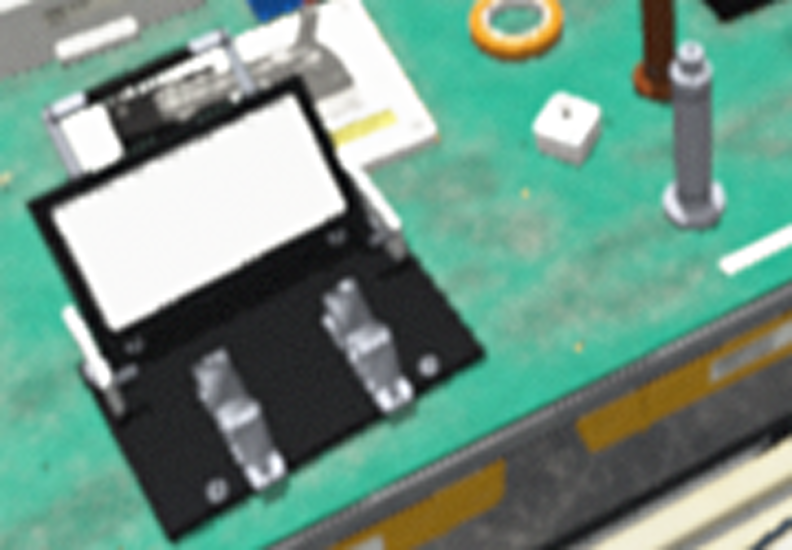

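View pics/c2.png

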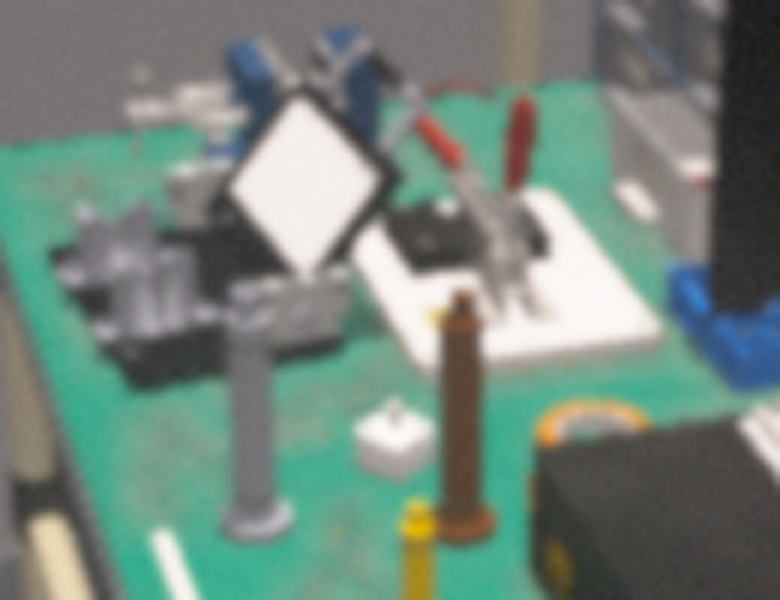

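```bash
python3 - <<'E'
from h import *
np.set_printoptions(precision=1,suppress=True)
s=lambda u,v:(u/4.4+90-.4,v/4.4+195-.4)
d=lambda u,v:(u/6+180-.4,v/6+122-.4)
nt=tri(('s0',s(690,50)),('d0',d(248,287)));print('nose',nt,plane('s0',s(690,50),132),plane('d0',d(248,287),132))
print('fl',plane('s0',s(693,204),4),plane('d0',d(257,522),4))
L=plane('s0',s(172,542),12);Rr=plane('s0',s(485,353),12);print('FL',L,'FR',Rr,np.linalg.norm(L-Rr))
yv=(L-Rr)[:2];yv/=np.linalg.norm(yv);ang=np.arctan2(-yv[0],yv[1]);xv=np.array([yv[1],-yv[0]])
O=(L+Rr)[:2]/2+30*xv
print('yaw',ang,'O',O)
w=lambda x,y,z:np.array([*(O+x*xv+y*yv),z])
inv=lambda p:((np.array(p)-[89.6,194.6])*4.4)
invd=lambda p:((np.array(p)-[179.6,121.6])*6)
a=cv2.imread('pics/c1.png');b=cv2.imread('pics/c2.png')
P=[]
for y in(-44,-28,28,44):
  for x,z in((-22,54),(0,41),(22,54)):P.append((x,y,z))
for x in(-30,92):
  for y in(-90,90):P.append((x,y,12))
for y in(-48,48,-77,77): P.append((70+130*np.sin(.7),y,26+130*np.cos(.7)))
for y in(-77,77): P.append((70+96*np.sin(.7),y,26+96*np.cos(.7)))
for p in P:
  q=w(*p)
  cv2.circle(a,tuple(int(t) for t in inv(proj('s0',q))),3,(0,0,255),-1)
  cv2.circle(b,tuple(int(t) for t in invd(proj('d0',q))),3,(0,0,255),-1)
c=np.hstack([cv2.resize(a,(400,278)),cv2.resize(b,(400,308))[:278]])
cv2.imwrite('pics/c3.png',np.hstack([a[:550,:500],cv2.resize(b[:400,:400],(300,300))[[*range(300)]+[0]*250]]))
print('bar',w(70+130*np.sin(.7),0,26+130*np.cos(.7)),'hinge',w(70,0,26))
E
```

```text
nose (array([ 444.1, -138.8,  130.3]), [0.1, 0.1]) [ 442.6 -138.   132. ] [ 443.5 -142.2  132. ]
fl [ 441.  -136.8    4. ] [ 442.5 -145.     4. ]
FL [386.7 187.4  12. ] FR [405.9  12.   12. ] 176.46222900560525
yaw 0.10867594552167337 O [426.1 103. ]
bar [579.  119.7 125.4] hinge [495.7 110.6  26. ]
```

View pics/c3.png

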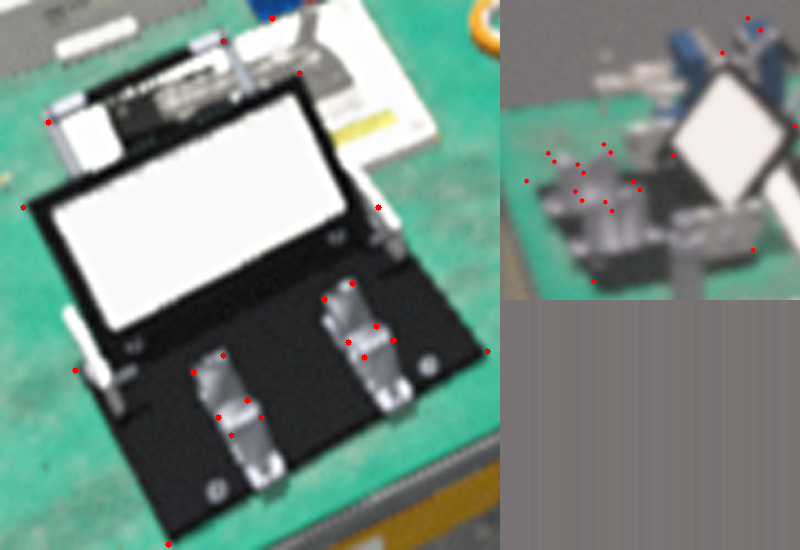

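Steel pin at c1 (690,50)–(694,207) is confirmed. The projected stand model fits to within a few mm. The first move goes to a hover between stand and pin for a wrist look.

```bash
cat >> h.py <<'E'
def delta(p,rot=None,ref='tcp'):
    s=sense();M=R.from_euler('xyz',s['eef_rot']);c=np.array(s['tcp_pos'])
    print('t',s['t'],'tcp',np.round(c,1),'rot',np.round(s['eef_rot'],3),'grasp',np.round(c+M.apply([0,0,pinch_z]),1),'j',np.round(s['joint_positions'],2),'F',np.round(s['force'],1),'w',round(s['gripper_width']*85.4,1))
    print('shift tool',np.round(M.inv().apply(np.array(p)-c),1))
    if rot is not None: print('turn tool',np.round((M.inv()*rot).as_rotvec(),3))
def tool(yaw,phi): # tool x = stand y, y = stand x, tilt phi about tool y
    return R.from_euler('xyz',[np.pi,0,yaw])*R.from_euler('y',phi)
E
python3 - <<'E'
from h import *
np.set_printoptions(precision=2,suppress=True)
s=lambda u,v:(u/4.4+90-.4,v/4.4+195-.4)
print('brown base',plane('s0',s(655,82),4),'block',plane('s0',s(568,112),30),plane('s0',s(570,160),0))
delta([400,-10,400],tool(np.pi/2+.109,0))
c=read_camera('wrist');print(c['mount'],c['mtx'])
E
```

```text
brown base [ 537.24 -165.06    4.  ] block [521.43 -97.69  30.  ] [511.15 -91.53   0.  ]
t 0.1 tcp [149.  606.8 404.2] rot [-3.14 -0.    2.9 ] grasp [149.  606.7 249.5] j [ 1.23  0.49  1.35  0.    1.3  -0.1 ] F [ 0.5 -0.6 -0.6] w 85.1
shift tool [-390.9 -539.2    4.7]
turn tool [-0.    0.    1.22]
[[-0.   -0.96 -0.26 67.62]
 [ 1.   -0.    0.    0.41]
 [-0.   -0.26  0.96 32.15]
 [ 0.    0.    0.    1.  ]] [[265.75   0.   256.34]
 [  0.   265.75 191.43]
 [  0.     0.     1.  ]]
```

Emit:
carry_out:
  series:
    - {"translation": [-24.4,-33.7,0],"angular": [0,0,0]}
    - {"translation": [-24.4,-33.7,0],"angular": [0,0,0]}
    - {"translation": [-24.4,-33.7,0],"angular": [0,0,0]}
    - {"translation": [-24.4,-33.7,0],"angular": [0,0,0]}
    - {"translation": [-24.4,-33.7,0],"angular": [0,0,0]}
    - {"translation": [-24.4,-33.7,0],"angular": [0,0,0]}
    - {"translation": [-24.4,-33.7,0],"angular": [0,0,0]}
    - {"translation": [-24.4,-33.7,0],"angular": [0,0,0]}
    - {"translation": [-24.4,-33.7,0],"angular": [0,0,0]}
    - {"translation": [-24.4,-33.7,0],"angular": [0,0,0]}
  claw: 50

```text
t: 1.15
tcp_pos: [305.8, 220.0, 404.7]
eef_rot: [3.141, 0.0, 2.901]
force: [1.6, -0.2, 0.4]
gripper_width: 0.587
```

Emit:
carry_out:
  series:
    - {"translation": [-24.4,-33.7,0],"angular": [0,0,0]}
    - {"translation": [-24.4,-33.7,0],"angular": [0,0,0]}
    - {"translation": [-24.4,-33.7,0],"angular": [0,0,0]}
    - {"translation": [-24.4,-33.7,0],"angular": [0,0,0]}
    - {"translation": [-24.4,-33.7,0],"angular": [0,0,0]}
    - {"translation": [-24.4,-33.7,0],"angular": [0,0,0]}

```text
t: 1.75
tcp_pos: [399.8, -11.6, 404.7]
eef_rot: [3.142, 0.0, 2.901]
force: [0.8, 0.9, 0.2]
gripper_width: 0.588
```

Emit:
carry_out:
  series:
    - {"translation": [0,0,0],"angular": [0,0,0.136]}
    - {"translation": [0,0,0],"angular": [0,0,0.136]}
    - {"translation": [0,0,0],"angular": [0,0,0.136]}
    - {"translation": [0,0,0],"angular": [0,0,0.136]}
    - {"translation": [0,0,0],"angular": [0,0,0.136]}
    - {"translation": [0,0,0],"angular": [0,0,0.136]}
    - {"translation": [0,0,0],"angular": [0,0,0.136]}
    - {"translation": [0,0,0],"angular": [0,0,0.136]}
    - {"translation": [0,0,0],"angular": [0,0,0.132]}
    - {"translation": [0,0,0],"angular": [0,0,0]}

```text
t: 2.75
tcp_pos: [399.5, -9.8, 404.7]
eef_rot: [-3.142, -0.0, 1.678]
force: [-0.6, 0.4, -0.0]
gripper_width: 0.585
```

```bash
python3 - <<'E'
from h import *
np.set_printoptions(precision=1,suppress=True)
delta([400,-10,400],tool(np.pi/2+.109,0))
a=snap('wrist','w1');cv2.imwrite('pics/w1b.png',cv2.resize(a,(800,600),interpolation=2)[:,:,::-1])
for p in([442,-139,132],[442,-140,4],[426,103,54],[579,119.7,125.4]):print(proj('w1',p)*1.5625)
E
```

```text
t 2.75 tcp [399.5  -9.8 404.7] rot [-3.1 -0.   1.7] grasp [399.5  -9.8 250. ] j [-0.2  0.2  1.9 -0.   1.1 -0.3] F [-0.6  0.4 -0. ] w 49.9
shift tool [-0.3  0.4  4.7]
turn tool [-0. -0. -0.]
[442.9 488.3]
[429.9 397.6]
[454.8 124.5]
[752.6 105.3]
```

View pics/w1b.png

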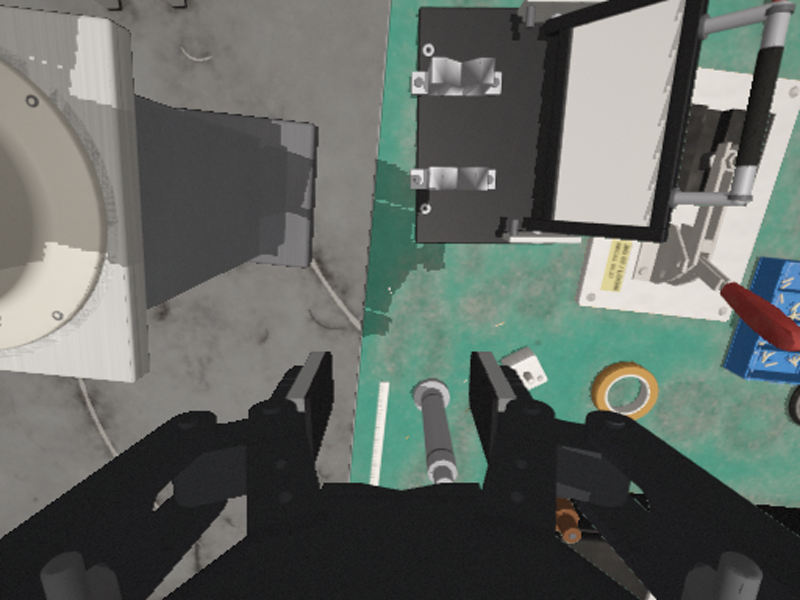

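```bash
python3 - <<'E'
from h import *
np.set_printoptions(precision=1,suppress=True)
q=lambda u,v:((u+.5)/1.5625-.5,(v+.5)/1.5625-.5)
P=lambda u,v,z:plane('w1',q(u,v),z)
L=P(418.5,8,12);Rr=P(417,242,12);print('FL',L,'FR',Rr,np.linalg.norm(L-Rr))
yv=(L-Rr)[:2];yv/=np.linalg.norm(yv);xv=np.array([yv[1],-yv[0]]);O=(L+Rr)[:2]/2+30*xv
print('yaw',np.arctan2(xv[1],xv[0]),'O',O)
# V block tops (end faces at x +-22, z54?) 
for u,v in((413,170),(411,188),(495,166),(495,188),(413,72),(413,95),(500,63),(500,93)):
  p=P(u,v,54)[:2]-O;print((u,v),p@xv,p@yv)
b=[P(771,12,125.4),P(741,197,125.4)];print('arms',b)
for p in b+[P(770,48,125.4),P(747,165,125.4)]:
  p=p[:2]-O;print(p@xv,p@yv)
print('pin',P(432,391,8),P(432,393,4),P(441,467,118),P(444,473,132))
print('brown nose',P(570,532,132), 'lever',P(790,325,158))
E
```

```text
FL [391.5 187.3  12. ] FR [410.9  11.9  12. ] 176.5045077571889
yaw 0.10990071957363823 O [431.  102.9]
(413, 170) -34.897404322566494 -30.02257431823999
(411, 188) -36.32987338845055 -42.75679603859406
(495, 166) 25.03702461935959 -27.461576489498345
(495, 188) 25.908209476832273 -42.998996912855915
(413, 72) -35.14792894451163 34.72097580066515
(413, 95) -35.09169751782798 20.188982244571232
(500, 63) 24.68986470401418 40.07567182904492
(500, 93) 25.80621881148776 21.235078705181074
arms [array([573.7, 164. , 125.4]), array([588.1,  71.8, 125.4])]
148.49113296840133 45.10627697051331
152.75634070420423 -48.12698001056874
151.8127135124166 28.484585421920634
152.40990629645097 -30.50562763569785
pin [ 442.3 -130.3    8. ] [ 443.1 -134.5    4. ] [ 441.  -132.5  118. ] [ 440.9 -126.5  132. ]
brown nose [ 536.4 -165.7  132. ] lever [610.6   6.9 158. ]
```

Wrist picture: steel pin flange at (432,391) and nose at (443,470). The V-blocks are at rows ~77 and ~177, cols 413–500. The bar runs from (771,12) to (741,197). Pin x≈442 agrees across views and y is about −132 to −140. Next is a tilted pre-grasp from the left, then a near check.

Emit:
carry_out:
  series:
    - {"translation": [0,0,0],"angular": [0,-0.131,0]}
    - {"translation": [0,0,0],"angular": [0,-0.131,0]}
    - {"translation": [0,0,0],"angular": [0,-0.131,0]}
    - {"translation": [0,0,0],"angular": [0,-0.131,0]}
    - {"translation": [0,0,0],"angular": [0,-0.131,0]}
    - {"translation": [0,0,0],"angular": [0,-0.131,0]}
    - {"translation": [0,0,0],"angular": [0,-0.131,0]}
    - {"translation": [0,0,0],"angular": [0,-0.13,0]}
    - {"translation": [0,0,0],"angular": [0,0,0]}

```text
t: 3.7
tcp_pos: [399.6, -9.3, 403.9]
eef_rot: [-3.13, 1.05, 1.694]
force: [-0.3, 1.3, -0.1]
gripper_width: 0.584
```

Emit:
carry_out:
  series:
    - {"translation": [33,4,5.5],"angular": [0,0,0]}
    - {"translation": [33,4,5.5],"angular": [0,0,0]}
    - {"translation": [33,4,5.5],"angular": [0,0,0]}
    - {"translation": [33,4,5.5],"angular": [0,0,0]}
    - {"translation": [33,4,5.5],"angular": [0,0,0]}
    - {"translation": [33,4,5.5],"angular": [0,0,0]}
    - {"translation": [33,4,5.5],"angular": [0,0,0]}
    - {"translation": [0,0,0],"angular": [0,0,0]}

```text
t: 4.5
tcp_pos: [418.7, 75.8, 182.6]
eef_rot: [-3.13, 1.043, 1.691]
force: [0.3, 0.1, 0.2]
gripper_width: 0.581
```

```bash
python3 - <<'E'
from h import *
np.set_printoptions(precision=1,suppress=True)
delta([427.4,-2.8,140.4],tool(np.pi/2+.109,-1.047))
a=snap('wrist','w2');cv2.imwrite('pics/w2b.png',cv2.resize(a,(640,480),interpolation=2)[:,:,::-1])
snap('scene','s2')
for p in([442,-136,132],[442,-136,8],[442,-136,63]):print(proj('w2',p)*1.25)
E
```

```text
t 4.5 tcp [418.7  75.8 182.6] rot [-3.1  1.   1.7] grasp [433.  -57.1 104.8] j [ 0.4  0.8  2.  -1.1  1.2  1.2] F [0.3 0.1 0.2] w 49.7
shift tool [-3.3  0.2 89.6]
turn tool [-0. -0.  0.]
[321.9 367.5]
[322.6 183.9]
[322.3 258.9]
```

View pics/w2b.png

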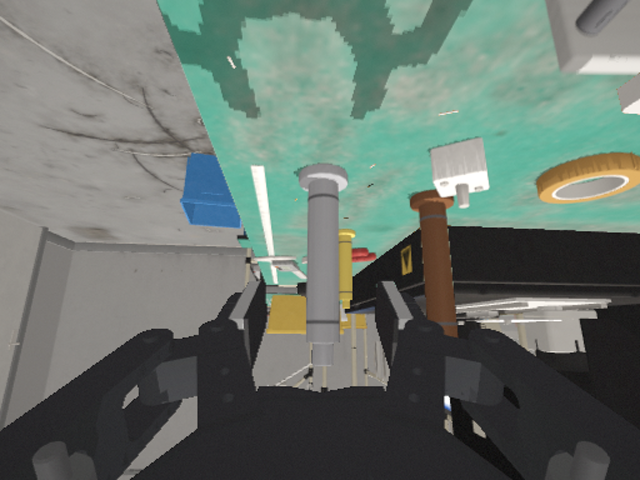

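Wrist picture: the steel pin is centred at column 322, between the pads, with the flange at row ~183 and the nose at row 365. Both match predictions (184 and 367). I advance and grip.

Emit:
carry_out:
  series:
    - {"translation": [-1,0,15],"angular": [0,0,0]}
    - {"translation": [-1,0,15],"angular": [0,0,0]}
    - {"translation": [-1,0,15],"angular": [0,0,0]}
    - {"translation": [0,0,15],"angular": [0,0,0]}
    - {"translation": [0,0,15],"angular": [0,0,0]}
    - {"translation": [0,0,15],"angular": [0,0,0]}
    - {"translation": [0,0,0],"angular": [0,0,0]}

```text
t: 5.3
tcp_pos: [441.2, 27.7, 157.1]
eef_rot: [-3.094, 1.036, 1.679]
force: [0.3, -0.4, -0.5]
gripper_width: 0.586
```

Emit:
carry_out:
  series:
    - {"translation": [0,0,0],"angular": [0,0,0]}
    - {"translation": [0,0,0],"angular": [0,0,0]}
    - {"translation": [0,0,0],"angular": [0,0,0]}
    - {"translation": [0,0,0],"angular": [0,0,0]}
    - {"translation": [0,0,0],"angular": [0,0,0]}
    - {"translation": [0,0,0],"angular": [0,0,0]}
  claw: 10

```text
t: 5.9
tcp_pos: [440.5, 28.3, 157.5]
eef_rot: [-3.094, 1.036, 1.68]
force: [-0.7, -0.9, 0.1]
gripper_width: 0.123
```

```bash
python3 - <<'E'
from h import *
delta([427.4,-2.8,290.4],tool(np.pi/2+.109,-1.047))
E
```

```text
t 5.9 tcp [440.5  28.3 157.5] rot [-3.094  1.036  1.68 ] grasp [ 447.8 -104.7   78.7] j [ 0.24  0.87  1.96 -1.22  1.12  1.2 ] F [-0.7 -0.9  0.1] w 10.5
shift tool [-129.4  -18.4  -41.5]
turn tool [-0.047 -0.011  0.001]
```

The j4 limit (−1.22) stopped it 30 mm short, before the jaws touched the pin. I back off and come in more from the robot's side.

Emit:
carry_out:
  series:
    - {"translation": [0,0,-25],"angular": [0,0,0]}
    - {"translation": [0,0,-25],"angular": [0,0,0]}
    - {"translation": [0,0,0],"angular": [0,0,0]}
  claw: 50

```text
t: 6.2
tcp_pos: [438.5, 72.9, 183.9]
eef_rot: [-3.098, 1.036, 1.679]
force: [-0.7, -0.3, 0.2]
gripper_width: 0.582
```

```bash
python3 - <<'E'
from h import *
G=np.array([442,-136,63])
for dy in(.35,):
  T=tool(np.pi/2+.109+dy,-.96);tz=T.apply([0,0,1]);print(tz)
  P1=G-(154.7+70)*tz
  delta(P1,T)
  s=sense();M=R.from_euler('xyz',s['eef_rot'])
  # shift needed after the turn
  print('turn first, then',T.inv().apply(P1-s['tcp_pos']))
E
```

```text
[ 0.36294433 -0.73440196 -0.57351999]
t 6.2 tcp [438.5  72.9 183.9] rot [-3.098  1.036  1.679] grasp [446.1 -60.  105.1] j [ 0.33  0.81  1.92 -1.11  1.18  1.13] F [-0.7 -0.3  0.2] w 49.7
shift tool [-24.9 -81.1  29.8]
turn tool [-0.339  0.071 -0.192]
turn first, then [ -9.28891648 -89.42007137  -0.64070798]
```

Emit:
carry_out:
  series:
    - {"translation": [-8.3,-27,10],"angular": [0,0,0]}
    - {"translation": [-8.3,-27,10],"angular": [0,0,0]}
    - {"translation": [-8.3,-27,10],"angular": [0,0,0]}
    - {"translation": [0,0,0],"angular": [-0.085,0.018,-0.048]}
    - {"translation": [0,0,0],"angular": [-0.085,0.018,-0.048]}
    - {"translation": [0,0,0],"angular": [-0.085,0.018,-0.048]}
    - {"translation": [0,0,0],"angular": [-0.085,0.018,-0.048]}
    - {"translation": [0,0,0],"angular": [0,0,0]}

```text
t: 7.0
tcp_pos: [383.5, 98.7, 233.2]
eef_rot: [-3.064, 0.923, 2.017]
force: [-0.0, -0.3, 0.8]
gripper_width: 0.585
```

```bash
python3 - <<'E'
from h import *
G=np.array([442,-136,63]);T=tool(np.pi/2+.459,-.96);tz=T.apply([0,0,1])
delta(G-154.7*tz,T)
E
```

```text
t 7.0 tcp [383.5  98.7 233.2] rot [-3.064  0.923  2.017] grasp [425.7 -17.5 140.1] j [ 0.43  0.65  2.1  -1.22  1.01  1.05] F [-0.  -0.3  0.8] w 50.0
shift tool [ -1.5 -39.3 140.5]
turn tool [-0.088 -0.037 -0.006]
```

```bash
python3 - <<'E'
from h import *
np.set_printoptions(precision=1,suppress=True)
q=lambda u,v:(u*.64-.2,v*.64-.2)
print('yellow',plane('s0',q(445,330),2),tri(('s0',q(446,293)),('d0',q(391,323))),'cutters',plane('s0',q(468,295),5),plane('s0',q(522,307),5))
T=tool(np.pi/2+.109-.6,1.1)
delta([380,-250,340],T)
E
```

```text
yellow [ 479.8 -280.5    2. ] (array([ 488.5, -283.4,   83.7]), [0.6, 0.6]) cutters [ 529.9 -367.5    5. ] [ 452.  -434.2    5. ]
t 7.0 tcp [383.5  98.7 233.2] rot [-3.1  0.9  2. ] grasp [425.7 -17.5 140.1] j [ 0.4  0.7  2.1 -1.2  1.   1.1] F [-0.  -0.3  0.8] w 50.0
shift tool [-274.  -138.8  196.6]
turn tool [-0.1  1.9  1. ]
```

```bash
python3 - <<'E'
from h import *
s=sense();M=R.from_euler('xyz',s['eef_rot']).inv()
print(M.apply([0,0,107]),M.apply([-3.5,-349,0]))
E
```

```text
[-85.33304383  -5.02025664 -64.358905  ] [-189.00342724 -133.95906964  261.04773922]
```

Emit:
carry_out:
  series:
    - {"translation": [-28.5,-1.7,-21.5],"angular": [0,0,0]}
    - {"translation": [-28.5,-1.7,-21.5],"angular": [0,0,0]}
    - {"translation": [-28.5,-1.7,-21.5],"angular": [0,0,0]}
    - {"translation": [-23.6,-16.7,32.6],"angular": [0,0,0]}
    - {"translation": [-23.6,-16.7,32.6],"angular": [0,0,0]}
    - {"translation": [-23.6,-16.7,32.6],"angular": [0,0,0]}
    - {"translation": [-23.6,-16.7,32.6],"angular": [0,0,0]}
    - {"translation": [-23.6,-16.7,32.6],"angular": [0,0,0]}
    - {"translation": [-23.6,-16.7,32.6],"angular": [0,0,0]}
    - {"translation": [-23.6,-16.7,32.6],"angular": [0,0,0]}

```text
t: 8.0
tcp_pos: [397.8, -187.6, 390.4]
eef_rot: [-3.025, 0.845, 2.002]
force: [1.5, 1.1, -0.0]
gripper_width: 0.582
```

```bash
python3 - <<'E'
from h import *
delta([380,-260,340],tool(np.pi/2+.109-.6,1.1))
E
```

```text
t 8.0 tcp [ 397.8 -187.6  390.4] rot [-3.025  0.845  2.002] grasp [ 429.5 -299.5  288.4] j [-0.35  0.25  2.02 -1.22  0.7   0.19] F [ 1.5  1.1 -0. ] w 49.7
shift tool [ -1.1 -37.2  82. ]
turn tool [-0.207  1.848  0.962]
```

Emit:
carry_out:
  series:
    - {"translation": [0,0,0],"angular": [-0.0138,0.1232,0.0641]}
    - {"translation": [0,0,0],"angular": [-0.0138,0.1232,0.0641]}
    - {"translation": [0,0,0],"angular": [-0.0138,0.1232,0.0641]}
    - {"translation": [0,0,0],"angular": [-0.0138,0.1232,0.0641]}
    - {"translation": [0,0,0],"angular": [-0.0138,0.1232,0.0641]}
    - {"translation": [0,0,0],"angular": [-0.0138,0.1232,0.0641]}
    - {"translation": [0,0,0],"angular": [-0.0138,0.1232,0.0641]}
    - {"translation": [0,0,0],"angular": [-0.0138,0.1232,0.0641]}
    - {"translation": [0,0,0],"angular": [-0.0138,0.1232,0.0641]}
    - {"translation": [0,0,0],"angular": [-0.0138,0.1232,0.0641]}

```text
t: 9.0
tcp_pos: [397.1, -186.2, 389.3]
eef_rot: [2.954, -0.406, 1.445]
force: [0.4, 0.3, -1.3]
gripper_width: 0.586
```

Emit:
carry_out:
  series:
    - {"translation": [0,0,0],"angular": [-0.0138,0.1232,0.0641]}
    - {"translation": [0,0,0],"angular": [-0.0138,0.1232,0.0641]}
    - {"translation": [0,0,0],"angular": [-0.0138,0.1232,0.0641]}
    - {"translation": [0,0,0],"angular": [-0.0138,0.1232,0.0641]}
    - {"translation": [0,0,0],"angular": [-0.0138,0.1232,0.0641]}
    - {"translation": [0,0,0],"angular": [0,0,0]}

```text
t: 9.6
tcp_pos: [396.9, -186.5, 388.5]
eef_rot: [3.126, -1.058, 1.104]
force: [-0.3, 0.5, -0.9]
gripper_width: 0.583
```

```bash
python3 - <<'E'
from h import *
T=tool(np.pi/2+.109-.6,1.1);tz=T.apply([0,0,1]);print(tz)
delta(np.array([442,-136,63])-224.7*tz,T)
E
```

```text
[ 0.42021139  0.78592172 -0.45359612]
t 9.6 tcp [ 396.9 -186.5  388.5] rot [ 3.126 -1.058  1.104] grasp [459.8 -67.2 312.5] j [-0.89  0.4   1.87  0.93  1.51 -0.8 ] F [-0.3  0.5 -0.9] w 49.8
shift tool [-260.9   12.8   -7.6]
turn tool [-0.005  0.042  0.012]
```

Emit:
carry_out:
  series:
    - {"translation": [-30,1.8,-20],"angular": [0,0.01,0]}
    - {"translation": [-37,1.8,-20],"angular": [0,0.01,0]}
    - {"translation": [-37,1.8,-5],"angular": [0,0.01,0]}
    - {"translation": [-37,1.8,0],"angular": [0,0.01,0]}
    - {"translation": [-37,1.8,0],"angular": [0,0,0]}
    - {"translation": [-37,1.8,0],"angular": [0,0,0]}
    - {"translation": [-37,1.8,0],"angular": [0,0,0]}
    - {"translation": [0,0,0],"angular": [0,0,0]}

```text
t: 10.4
tcp_pos: [337.9, -334.4, 186.5]
eef_rot: [3.118, -1.092, 1.115]
force: [0.8, 0.4, 0.3]
gripper_width: 0.581
```

```bash
python3 - <<'E'
from h import *
T=tool(np.pi/2+.109-.6,1.1);tz=T.apply([0,0,1]);print(tz)
delta(np.array([442,-136,63])-154.7*tz,T)
a=snap('wrist','w3')
for p in([442,-136,132],[442,-136,8],[442,-136,63]):print(proj('w3',p))
# pin centre column by grey mask near expected row
h=cv2.cvtColor(a,cv2.COLOR_RGB2HSV)
for r in(150,180,210,240,270,300): print(r,[int(v) for v in h[r,216:300:4,1]])
E
```

```text
[ 0.42021139  0.78592172 -0.45359612]
t 10.4 tcp [ 337.9 -334.4  186.5] rot [ 3.118 -1.092  1.115] grasp [ 401.6 -212.8  115.2] j [-1.15  0.84  1.78  0.78  1.44 -1.18] F [0.8 0.4 0.3] w 49.6
shift tool [ -7.6  -1.1 101.1]
turn tool [-0.008  0.008  0.016]
[258.19113015 134.60870817]
[256.29446523 240.88162237]
[256.96818615 203.13205258]
150 [11, 11, 6, 20, 6, 0, 8, 10, 3, 5, 4, 4, 2, 5, 3, 43, 42, 47, 18, 17, 12]
180 [76, 83, 68, 80, 76, 60, 54, 33, 5, 7, 4, 4, 4, 7, 5, 76, 70, 89, 91, 76, 11]
210 [42, 50, 51, 69, 61, 62, 46, 53, 5, 4, 5, 6, 7, 4, 100, 105, 103, 115, 98, 102, 101]
240 [75, 73, 77, 94, 83, 69, 63, 2, 3, 4, 7, 4, 6, 5, 4, 112, 87, 84, 69, 69, 44]
270 [13, 10, 105, 111, 104, 103, 102, 113, 113, 108, 111, 101, 107, 112, 111, 114, 110, 94, 98, 86, 79]
300 [119, 115, 118, 12, 12, 12, 116, 111, 113, 114, 115, 113, 109, 113, 114, 105, 87, 72, 86, 77, 74]
```

Emit:
carry_out:
  series:
    - {"translation": [-2.5,0,17],"angular": [0,0.003,0.005]}
    - {"translation": [-2.5,0,17],"angular": [0,0.003,0.005]}
    - {"translation": [-2.5,0,17],"angular": [0,0.002,0.005]}
    - {"translation": [0,0.5,17],"angular": [0,0,0]}
    - {"translation": [0,0,17],"angular": [0,0,0]}
    - {"translation": [0,0,16],"angular": [0,0,0]}
    - {"translation": [0,0,0],"angular": [0,0,0]}

```text
t: 11.15
tcp_pos: [380.2, -254.7, 136.5]
eef_rot: [-3.14, -1.103, 1.087]
force: [0.1, -0.5, 0.1]
gripper_width: 0.587
```

```bash
python3 - <<'E'
from h import *
T=tool(np.pi/2+.109-.6,1.1);tz=T.apply([0,0,1])
delta(np.array([442,-136,63])-154.7*tz,T)
a=snap('wrist','w4')
for p in([442,-136,132],[442,-136,8],[442,-136,63]):print(proj('w4',p))
cv2.imwrite('pics/w4b.png',cv2.resize(a,(640,480),interpolation=2)[:,:,::-1])
E
```

```text
t 11.15 tcp [ 380.2 -254.7  136.5] rot [-3.14  -1.103  1.087] grasp [ 444.2 -132.3   66.7] j [-1.01  0.93  1.88  0.94  1.28 -1.28] F [ 0.1 -0.5  0.1] w 50.1
shift tool [-4.8 -1.5 -2.1]
turn tool [-0.008 -0.003  0.003]
[257.35561731 148.03074675]
[257.00427378 310.76279913]
[257.10686169 263.24707878]
```

View pics/w4b.png

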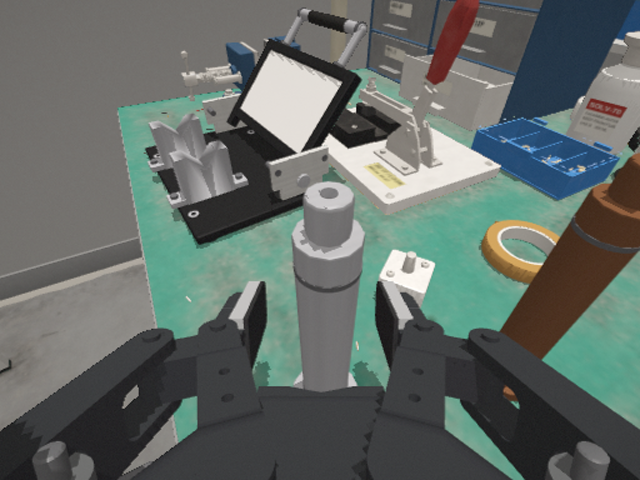

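Wrist picture: the steel pin stands between the pads, nose at (330,193). Brown copy and locating block are clear at right. Close.

Emit:
carry_out:
  series:
    - {"translation": [-3,2,0],"angular": [0,0,0]}
    - {"translation": [0,0,0],"angular": [0,0,0]}
    - {"translation": [0,0,0],"angular": [0,0,0]}
    - {"translation": [0,0,0],"angular": [0,0,0]}
    - {"translation": [0,0,0],"angular": [0,0,0]}
    - {"translation": [0,0,0],"angular": [0,0,0]}
    - {"translation": [0,0,0],"angular": [0,0,0]}
    - {"translation": [0,0,0],"angular": [0,0,0]}
  claw: 10

```text
t: 12.0
tcp_pos: [380.8, -259.0, 134.6]
eef_rot: [3.14, -1.102, 1.089]
force: [0.3, 0.6, -2.0]
gripper_width: 0.239
```

```bash
python3 - <<'E'
from h import *
s=sense();M=R.from_euler('xyz',s['eef_rot'])
delta([380,-254,136])
print('up',M.inv().apply([0,0,1]))
# pin dir in tool
print('pin axis in tool',M.inv().apply([0,0,1]))
E
```

```text
t 12.0 tcp [ 380.8 -259.   134.6] rot [ 3.14  -1.102  1.089] grasp [ 445.1 -136.8   64.7] j [-1.01  0.94  1.87  0.94  1.28 -1.28] F [ 0.3  0.6 -2. ] w 20.4
shift tool [ 3.1 -3.   3. ]
up [ 0.89203228  0.00094157 -0.45197072]
pin axis in tool [ 0.89203228  0.00094157 -0.45197072]
```

Emit:
carry_out:
  series:
    - {"translation": [13.4,0,-6.8],"angular": [0,0,0]}
    - {"translation": [26.8,0,-13.6],"angular": [0,0,0]}
    - {"translation": [35.7,0,-18],"angular": [0,0,0]}
    - {"translation": [35.7,0,-18],"angular": [0,0,0]}
    - {"translation": [35.7,0,-18],"angular": [0,0,0]}
    - {"translation": [0,0,0],"angular": [0,0,0]}

```text
t: 12.6
tcp_pos: [380.9, -258.7, 303.4]
eef_rot: [3.129, -1.1, 1.098]
force: [-0.3, 0.1, -3.2]
gripper_width: 0.236
```

```bash
python3 - <<'E'
from h import *
T=tool(np.pi/2+.109,-.469);tz=T.apply([0,0,1])
P=np.array([429-.2,105,150])-154.7*tz
print(P);delta(P,T)
s=sense();print('mid',T.inv().apply(P-s['tcp_pos']))
E
```

```text
[421.19341651 174.50857799 287.99560672]
t 12.6 tcp [ 380.9 -258.7  303.4] rot [ 3.129 -1.1    1.098] grasp [ 445.3 -136.8  233.2] j [-1.01  0.6   1.84  0.88  1.51 -0.99] F [-0.3  0.1 -3.2] w 20.2
shift tool [ 169.6 -165.9  365. ]
turn tool [ 0.21  -1.517 -0.622]
mid [ 387.17186563   87.21947044 -178.95574729]
```

Emit:
carry_out:
  series:
    - {"translation": [0,0,0],"angular": [0.0175,-0.1264,-0.0518]}
    - {"translation": [0,0,0],"angular": [0.0175,-0.1264,-0.0518]}
    - {"translation": [0,0,0],"angular": [0.0175,-0.1264,-0.0518]}
    - {"translation": [0,0,0],"angular": [0.0175,-0.1264,-0.0518]}
    - {"translation": [0,0,0],"angular": [0.0175,-0.1264,-0.0518]}
    - {"translation": [0,0,0],"angular": [0.0175,-0.1264,-0.0518]}
    - {"translation": [0,0,0],"angular": [0.0175,-0.1264,-0.0518]}
    - {"translation": [0,0,0],"angular": [0.0175,-0.1264,-0.0518]}
    - {"translation": [0,0,0],"angular": [0.0175,-0.1264,-0.0518]}
    - {"translation": [0,0,0],"angular": [0.0175,-0.1264,-0.0518]}

```text
t: 13.6
tcp_pos: [380.6, -258.4, 299.1]
eef_rot: [3.077, 0.212, 1.583]
force: [-2.4, -0.6, -3.6]
gripper_width: 0.24
```

Emit:
carry_out:
  series:
    - {"translation": [0,0,0],"angular": [0.0175,-0.1264,-0.0518]}
    - {"translation": [0,0,0],"angular": [0.0175,-0.1264,-0.0518]}
    - {"translation": [35.2,7.9,-16.3],"angular": [0,0,0]}
    - {"translation": [35.2,7.9,-16.3],"angular": [0,0,0]}
    - {"translation": [35.2,7.9,-16.3],"angular": [0,0,0]}
    - {"translation": [35.2,7.9,-16.3],"angular": [0,0,0]}
    - {"translation": [35.2,7.9,-16.3],"angular": [0,0,0]}
    - {"translation": [35.2,7.9,-16.3],"angular": [0,0,0]}
    - {"translation": [35.2,7.9,-16.3],"angular": [0,0,0]}
    - {"translation": [35.2,7.9,-16.3],"angular": [0,0,0]}

```text
t: 14.6
tcp_pos: [413.4, 57.6, 301.5]
eef_rot: [3.139, 0.425, 1.664]
force: [0.9, 0.0, -2.1]
gripper_width: 0.239
```

Emit:
carry_out:
  series:
    - {"translation": [35.2,7.9,-16.3],"angular": [0,0,0]}
    - {"translation": [35.2,7.9,-16.3],"angular": [0,0,0]}
    - {"translation": [0,0,0],"angular": [0,0,0]}

```text
t: 14.9
tcp_pos: [422.7, 138.3, 302.2]
eef_rot: [3.137, 0.424, 1.667]
force: [-0.0, -0.4, -2.8]
gripper_width: 0.239
```

```bash
python3 - <<'E'
from h import *
T=tool(np.pi/2+.109,-.469);tz=T.apply([0,0,1])
P=np.array([429-.2,105,150])-154.7*tz
delta(P,T)
a=snap('wrist','w5');b=snap('scene','s5');c=snap('side','d5')
cv2.imwrite('pics/w5b.png',np.vstack([cv2.resize(a,(560,420),interpolation=2)[50:250],cv2.resize(b[190:320,90:270],(560,404),interpolation=2)])[:,:,::-1][:600])
E
```

```text
t 14.9 tcp [422.7 138.3 302.2] rot [3.137 0.424 1.667] grasp [429.5  75.  161.2] j [ 0.33  0.44  1.87 -0.5   0.99  0.54] F [-0.  -0.4 -2.8] w 20.4
shift tool [38.9  1.9 -1.9]
turn tool [-0.001 -0.045 -0.012]
```

View pics/w5b.png

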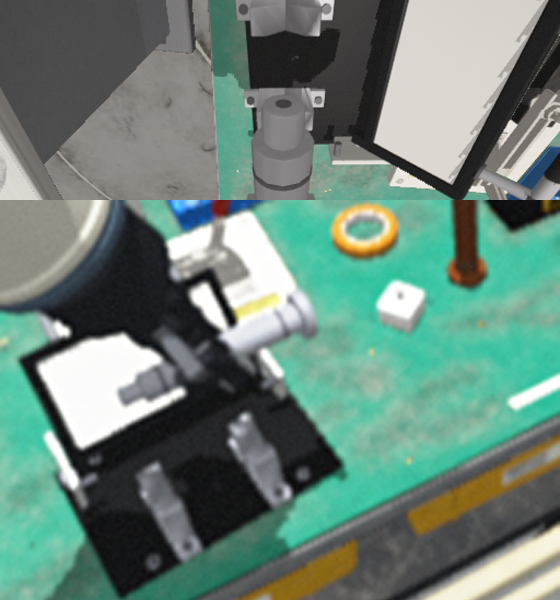

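Composite: the pin is held horizontally, nose left (nose face at wrist (284,103)) and flange right. Block lug holes show at (243,9), (326,8), (253,101) and (319,100). I use these as the symmetric reference for the V line.

```bash
python3 - <<'E'
from h import *
np.set_printoptions(precision=1,suppress=True)
k=560/512
q=lambda u,v:((u+.5)/k-.5,(v+50.5)/k-.5)
sx=np.array([np.cos(.109),np.sin(.109)]);sy=np.array([-sx[1],sx[0]])
for z in (14,20,26):
  for u,v in((243,9),(326,8),(284.5,8.5),(253,101),(319,100),(286,100.5)):
    p=plane('w5',q(u,v),z)[:2];print(z,(u,v),p,'sx',p@sx,'sy',p@sy)
s=sense();M=R.from_euler('xyz',s['eef_rot']);g=s['tcp_pos']+M.apply([0,0,154.7]);ax=M.apply([.892,0,-.452])
print('pin axis dir',ax,'tilt',ax[2],'az dev',ax[:2]@sx)
nose=g+ax*67.3;print('nose',nose,'proj',proj('w5',nose),'seen',q(284,103),plane('w5',q(284,103),nose[2]))
print('g sx',g[:2]@sx,'sy',g[:2]@sy)
q1=lambda u,v:((u+.5)/1.5625-.5,(v+.5)/1.5625-.5)
for uv in((418.5,8),(417,242)): p=plane('w1',q1(*uv),12)[:2];print('w1 front edge sx',p@sx)
E
```

```text
14 (243, 9) [396.7 134.5] sx 408.9310749194162 sy 90.54791463279588
14 (326, 8) [456.3 140.9] sx 468.90043712181983 sy 90.39412061689039
14 (284.5, 8.5) [426.5 137.7] sx 438.9279669052943 sy 90.47098630950273
14 (253, 101) [406.5  61.1] sx 410.7784058489228 sy 16.499306932365023
14 (319, 100) [464.6  67.5] sx 469.1660122625808 sy 16.60963017503571
14 (286, 100.5) [435.6  64.3] sx 439.9910766418068 sy 16.55450420395907
20 (243, 9) [397.2 135.9] sx 409.62174682624624 sy 91.84221060323985
20 (326, 8) [455.3 142.1] sx 468.0353788579753 sy 91.69240632445722
20 (284.5, 8.5) [426.3 139. ] sx 438.8404569510035 sy 91.76727796089328
20 (253, 101) [406.8  64.4] sx 411.4211541434831 sy 19.71457802852733
20 (319, 100) [463.4  70.6] sx 468.29406442639646 sy 19.82203925648172
20 (286, 100.5) [435.1  67.5] sx 439.87598740651157 sy 19.768343367921275
26 (243, 9) [397.7 137.2] sx 410.3124187330763 sy 93.1365065736838
26 (326, 8) [454.3 143.3] sx 467.17032059413077 sy 92.99069203202403
26 (284.5, 8.5) [426.  140.2] sx 438.75294699671264 sy 93.06356961228384
26 (253, 101) [407.1  67.6] sx 412.0639024380434 sy 22.929849124689635
26 (319, 100) [462.1  73.7] sx 467.4221165902121 sy 23.034448337927756
26 (286, 100.5) [434.7  70.7] sx 439.76089817121647 sy 22.982182531883463
pin axis dir [-0.1  1.   0. ] tilt 0.04355071262268287 az dev 0.01444234981877111
nose [422.  137.9 164.3] proj [253.9 152.8] seen (259.6142857142857, 139.84285714285716) [423.4 143.1 164.3]
g sx 433.48319717849057 sy 23.901779354988726
w1 front edge sx 409.5724940870381
w1 front edge sx 409.7314751305136
```

```bash
cat >> h.py <<'E'
sx=np.array([np.cos(.109),np.sin(.109)]);sy=np.array([-sx[1],sx[0]])
def st(a,b,z): return np.array([*(a*sx+b*sy),z])   # stand-aligned coords
E
python3 - <<'E'
from h import *
T=tool(np.pi/2+.109,-.469);tz=T.apply([0,0,1])
delta(st(438.5,55.8,78)-154.7*tz,T)
s=sense();print('after turn',T.inv().apply(st(438.5,55.8,78)-154.7*tz-s['tcp_pos']))
E
```

```text
t 15.05 tcp [422.  134.5 302.3] rot [3.139 0.425 1.664] grasp [428.3  70.9 161.4] j [ 0.32  0.44  1.87 -0.5   0.99  0.54] F [-0.5 -0.9 -2.7] w 20.1
shift tool [70.3  3.7 62.9]
turn tool [-0.004 -0.044 -0.014]
after turn [72.88083521  4.41115417 59.81642072]
```

Emit:
carry_out:
  series:
    - {"translation": [0,0,0],"angular": [-0.004,-0.044,-0.014]}
    - {"translation": [20,1.2,10],"angular": [0,0,0]}
    - {"translation": [20,1.2,14],"angular": [0,0,0]}
    - {"translation": [15,1,14],"angular": [0,0,0]}
    - {"translation": [12,1,14],"angular": [0,0,0]}
    - {"translation": [6,0,8],"angular": [0,0,0]}
    - {"translation": [0,0,0],"angular": [0,0,0]}

```text
t: 15.75
tcp_pos: [422.6, 172.0, 215.5]
eef_rot: [-3.141, 0.47, 1.678]
force: [-0.1, 0.8, -2.1]
gripper_width: 0.237
```

```bash
python3 - <<'E'
from h import *
np.set_printoptions(precision=1,suppress=True)
T=tool(np.pi/2+.109,-.469);tz=T.apply([0,0,1])
delta(st(438.5,55.8,78)-154.7*tz,T)
a=snap('wrist','w6');b=snap('scene','s6');c=snap('side','d6')
cv2.imwrite('pics/w6b.png',np.hstack([cv2.resize(a[40:260,130:420],(500,379),interpolation=2),cv2.resize(b[220:320,90:169],(299,379),interpolation=2)])[:,:,::-1])
for n,p in(('nose',st(438.5,55.8+67,78)),('Lv',st(438.5,55.8+36,41)),('Rv',st(438.5,55.8-36,41)),('Ltop',st(438.5,91.8,54))):print(n,proj('w6',p),proj('s6',p))
E
```

```text
t 15.75 tcp [422.6 172.  215.5] rot [-3.1  0.5  1.7] grasp [429.9 102.3  77.5] j [ 0.4  0.6  1.9 -0.6  0.9  0.8] F [-0.1  0.8 -2.1] w 20.2
shift tool [ 0.4 -0.3 -0.8]
turn tool [-0.  0. -0.]
nose [257.4 142.4] [124.4 284.6]
Lv [257.3 155.7] [141.9 286.3]
Rv [257.4 240.6] [171.3 269.4]
Ltop [257.3 171.1] [140.7 283. ]
```

View pics/w6b.png

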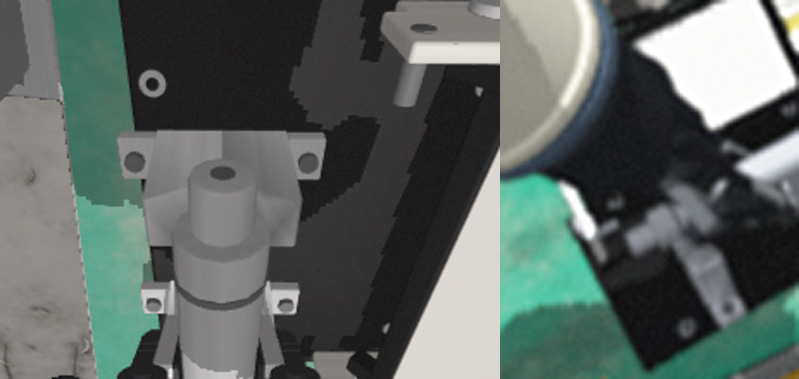

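Near view: pin nose centre at column 222. The left block's lug holes have their midpoint at 221 and the right block's at 220.5, so the pin is centred to about 1 mm. I lower it gently.

Emit:
carry_out:
  series:
    - {"translation": [1.5,0.1,3.0],"angular": [0,0,0]}
    - {"translation": [1.5,0.1,3.0],"angular": [0,0,0]}
    - {"translation": [1.5,0.1,3.0],"angular": [0,0,0]}
    - {"translation": [1.5,0.1,3.0],"angular": [0,0,0]}
    - {"translation": [1.5,0.1,3.0],"angular": [0,0,0]}
    - {"translation": [0,0,0],"angular": [0,0,0]}

```text
t: 16.5
tcp_pos: [423.3, 172.8, 199.2]
eef_rot: [3.14, 0.469, 1.678]
force: [0.1, -0.0, -2.7]
gripper_width: 0.241
```

Emit:
carry_out:
  series:
    - {"translation": [0.45,0,0.9],"angular": [0,0,0]}
    - {"translation": [0,0,0],"angular": [0,0,0]}

```text
t: 16.7
tcp_pos: [423.4, 172.8, 198.6]
eef_rot: [3.14, 0.469, 1.678]
force: [0.8, -0.1, -1.9]
gripper_width: 0.235
```

Emit:
carry_out:
  series:
    - {"translation": [0.45,0,0.9],"angular": [0,0,0]}
    - {"translation": [0.45,0,0.9],"angular": [0,0,0]}
    - {"translation": [0,0,0],"angular": [0,0,0]}

```text
t: 17.0
tcp_pos: [423.4, 172.8, 196.5]
eef_rot: [3.14, 0.469, 1.678]
force: [-0.1, 0.0, -1.6]
gripper_width: 0.24
```

Emit:
carry_out:
  series:
    - {"translation": [0.45,0,0.9],"angular": [0,0,0]}
    - {"translation": [0,0,0],"angular": [0,0,0]}

```text
t: 17.2
tcp_pos: [423.4, 172.8, 195.5]
eef_rot: [3.14, 0.469, 1.678]
force: [-0.4, 0.3, -1.9]
gripper_width: 0.238
```

Grasp is at 57.5 with no contact yet. Continue.

Emit:
carry_out:
  series:
    - {"translation": [0.45,0,0.9],"angular": [0,0,0]}
    - {"translation": [0,0,0],"angular": [0,0,0]}

```text
t: 17.4
tcp_pos: [423.4, 172.8, 194.5]
eef_rot: [3.14, 0.469, 1.678]
force: [0.6, -0.0, -2.0]
gripper_width: 0.243
```

Emit:
carry_out:
  series:
    - {"translation": [0.45,0,0.9],"angular": [0,0,0]}
    - {"translation": [0,0,0],"angular": [0,0,0]}

```text
t: 17.6
tcp_pos: [423.2, 172.7, 193.6]
eef_rot: [3.14, 0.469, 1.678]
force: [-2.1, -2.2, 1.3]
gripper_width: 0.239
```

Emit:
carry_out:
  series:
    - {"translation": [0.2,-0.5,0.4],"angular": [0,0,0]}
    - {"translation": [0,0,0],"angular": [0,0,0]}
    - {"translation": [0,0,0],"angular": [0,0,0]}

```text
t: 17.9
tcp_pos: [422.9, 172.7, 193.3]
eef_rot: [3.139, 0.469, 1.678]
force: [-2.6, 1.3, 6.0]
gripper_width: 0.238
```

```bash
python3 - <<'E'
from h import *
s=sense();print(s['force'],s['wrist_torque']);delta([0,0,0])
E
```

```text
[-2.57563121  1.2600177   5.98265079] [-0.09867379  0.15908192 -0.00442579]
t 17.9 tcp [422.9 172.7 193.3] rot [3.139 0.469 1.678] grasp [430.7 103.1  55.4] j [ 0.41  0.67  1.9  -0.63  0.82  0.8 ] F [-2.6  1.3  6. ] w 20.3
shift tool [ -25.4 -439.4  228.7]
```

Emit:
carry_out:
  series:
    - {"translation": [0.2,-0.5,0.5],"angular": [0,0,0]}
    - {"translation": [0,0,0],"angular": [0,0,0]}
    - {"translation": [0,0,0],"angular": [0,0,0]}

```text
t: 18.2
tcp_pos: [422.6, 172.7, 193.1]
eef_rot: [3.138, 0.47, 1.678]
force: [-1.2, 1.0, 13.4]
gripper_width: 0.237
```

```bash
python3 - <<'E'
from h import *
s=sense();print(s['force'],s['wrist_torque']);delta([0,0,0])
E
```

```text
[-1.18209459  1.04524284 13.3861289 ] [-0.51091571  0.07824677  0.13785309]
t 18.2 tcp [422.6 172.7 193.1] rot [3.138 0.47  1.678] grasp [430.6 103.1  55.2] j [ 0.41  0.67  1.9  -0.63  0.82  0.8 ] F [-1.2  1.  13.4] w 20.3
shift tool [ -25.5 -439.4  228.1]
```

Emit:
carry_out:
  series:
    - {"translation": [-1.5,0,0],"angular": [0,0.01,0]}
    - {"translation": [0,0,0],"angular": [0,0,0]}
    - {"translation": [0,0,0],"angular": [0,0,0]}

```text
t: 18.5
tcp_pos: [422.8, 171.3, 193.8]
eef_rot: [3.138, 0.459, 1.678]
force: [-2.4, 1.3, 13.3]
gripper_width: 0.237
```

```bash
python3 - <<'E'
from h import *
s=sense();print(s['force'],s['wrist_torque']);delta([0,0,0])
E
```

```text
[-2.41871866  1.32071991 13.30336313] [-0.60036265  0.01948791  0.17019243]
t 18.5 tcp [422.8 171.3 193.8] rot [3.138 0.459 1.678] grasp [430.6 103.1  55.2] j [ 0.41  0.67  1.91 -0.62  0.82  0.79] F [-2.4  1.3 13.3] w 20.2
shift tool [ -26.3 -439.4  227.9]
```

Seated under light load on both blocks. Release.

Emit:
carry_out:
  series:
    - {"translation": [0,0,0],"angular": [0,0,0]}
    - {"translation": [0,0,0],"angular": [0,0,0]}
    - {"translation": [0,0,0],"angular": [0,0,0]}
    - {"translation": [0,0,0],"angular": [0,0,0]}
  claw: 45

```text
t: 18.9
tcp_pos: [422.6, 171.3, 193.2]
eef_rot: [3.14, 0.459, 1.678]
force: [1.3, 0.3, -0.6]
gripper_width: 0.526
```

Emit:
carry_out:
  series:
    - {"translation": [0,0,-10],"angular": [0,0,0]}
    - {"translation": [0,0,-15],"angular": [0,0,0]}
    - {"translation": [0,0,-30],"angular": [0,0,0]}
    - {"translation": [0,0,-40],"angular": [0,0,0]}
    - {"translation": [0,0,-40],"angular": [0,0,0]}
    - {"translation": [0,0,-30],"angular": [0,0,0]}
    - {"translation": [0,0,0],"angular": [0,0,0]}

```text
t: 19.6
tcp_pos: [414.6, 245.8, 344.9]
eef_rot: [3.134, 0.456, 1.677]
force: [1.0, 0.5, -0.4]
gripper_width: 0.529
```

```bash
python3 - <<'E'
from h import *
np.set_printoptions(precision=1,suppress=True)
delta([0,0,0])
a=snap('wrist','w7');b=snap('scene','s7');c=snap('side','d7')
cv2.imwrite('pics/w7b.png',np.hstack([cv2.resize(a,(500,375),interpolation=2),cv2.resize(b[210:310,90:169],(299,375),interpolation=2)])[:,:,::-1])
for n,y,z in(('nose',69,57),('shoulder',55,57),('Lblk',36,54),('Rblk',-36,54),('fl',-63,57)):print(n,proj('w7',st(438.5,55.8+y,z))*500/512)
E
```

```text
t 19.6 tcp [414.6 245.8 344.9] rot [3.1 0.5 1.7] grasp [423.1 178.2 206. ] j [ 0.6  0.4  1.7 -0.4  1.2  0.6] F [ 1.   0.5 -0.4] w 45.2
shift tool [ -28.2 -441.5  394.5]
nose [248.3 124.5]
shoulder [248.4 137.1]
Lblk [248.5 151.3]
Rblk [248.8 199.7]
fl [248.9 216.1]
```

View pics/w7b.png

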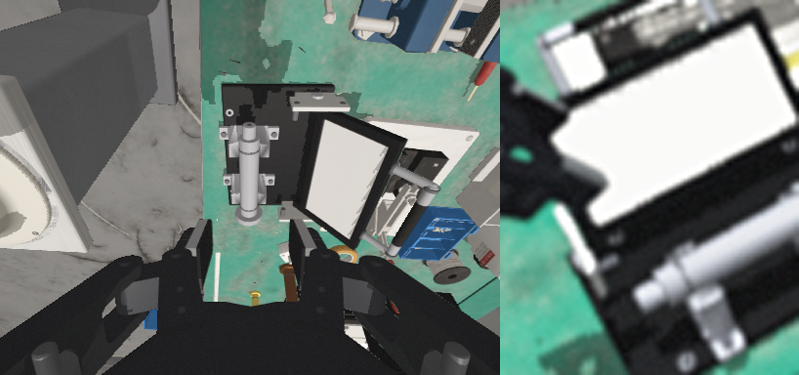

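Check picture: the pin lies in both Vs (wrist (248,125)–(248,220)), with the flange free just outside the right block, at row 216 as predicted. Now the bar: from the seated pin the V line is at sx≈439.1, which puts the bar at sx≈592.9, z 125.4.

Emit:
carry_out:
  series:
    - {"translation": [0,0,0],"angular": [0,0.114,0]}
    - {"translation": [0,0,0],"angular": [0,0.114,0]}
    - {"translation": [0,0,0],"angular": [0,0.114,0]}
    - {"translation": [0,0,0],"angular": [0,0.114,0]}
    - {"translation": [0,0,0],"angular": [0,0,0]}
  claw: 40

```text
t: 20.25
tcp_pos: [414.3, 242.8, 340.4]
eef_rot: [3.142, 0.001, 1.676]
force: [-1.2, -2.1, 0.2]
gripper_width: 0.467
```

```bash
python3 - <<'E'
from h import *
delta(st(592.9,55.8,350),tool(np.pi/2+.109,0))
E
```

```text
t 20.25 tcp [414.3 242.8 340.4] rot [3.142e+00 1.000e-03 1.676e+00] grasp [414.3 242.6 185.7] j [ 0.41  0.38  1.77 -0.    0.99  0.3 ] F [-1.2 -2.1  0.2] w 39.8
shift tool [-139.9  155.2   -9.4]
turn tool [ 0.     0.001 -0.004]
```

Emit:
carry_out:
  series:
    - {"translation": [-14,15.5,-3],"angular": [0,0,0]}
    - {"translation": [-28,31,-3],"angular": [0,0,0]}
    - {"translation": [-28,31,-3],"angular": [0,0,0]}
    - {"translation": [-28,31,0],"angular": [0,0,0]}
    - {"translation": [-28,31,0],"angular": [0,0,-0.004]}
    - {"translation": [-14,15.7,0],"angular": [0,0,0]}
    - {"translation": [0,0,0],"angular": [0,0,0]}

```text
t: 20.95
tcp_pos: [585.6, 119.6, 349.7]
eef_rot: [-3.141, 0.007, 1.68]
force: [-0.8, -0.3, 0.2]
gripper_width: 0.471
```

```bash
python3 - <<'E'
from h import *
np.set_printoptions(precision=1,suppress=True)
delta(st(592.9,55.8,284),tool(np.pi/2+.109,0))
a=snap('wrist','w8')
for y in(-40,0,40): print(proj('w8',st(592.9,55.8+y,125.4)))
# dark sleeve / bright bar ends profile along rows near the bar
g=cv2.cvtColor(a,cv2.COLOR_RGB2GRAY)
h=cv2.cvtColor(a,cv2.COLOR_RGB2HSV)
for r in range(110,250,10): print(r,' '.join('%3d'%v for v in g[r,216:300:2]))
E
```

```text
t 20.95 tcp [585.6 119.6 349.7] rot [-3.1  0.   1.7] grasp [585.6 118.5 195. ] j [ 0.1  0.5  1.5 -0.   1.1 -0. ] F [-0.8 -0.3  0.2] w 40.2
shift tool [ 1.1 -2.2 65.7]
turn tool [-0.  0. -0.]
[254.4 254.6]
[254.2 207.5]
[254. 155.]
110  22  23  30  27  23  24  22  37  95  93  94  91  92  92  91  93  92  94  92  95  96  95  93  98  98 102 144 144 143 142 140 142 142 141 144 147 144 145 143 141 141 141
120  25  26  26  24  21  24  22  36  99  98  97  98 100  99  98  96  95  96  97  94  96  98 105 105 111 151 152 151 148 150 149 151 151 146 149 145 146 147 146 150 150 147
130  36  24  22  26  24  22  22  33  95  94  95  95  96 119 111 104 101 100  98 101  97  90  89  97 147 144 146 149 144 139 141 147 146 142 151 152 147 145 142 147 149 146
140  86  24  41  69  82 119 116 116 116 114 113 113 112 111 111 107 108 104 105 232 232 236 237 237 237 236 236 235 235 236 236 235 236 237 237 237 236 236 235 236 237 236
150 115  24  26  29  26  34  50  36  87  98  98 224 235 236 237 124 109 112 115 117 112 111 150 236 235 235 235 235 235 235 234 235 236 236 234 233 233 233 233 234 234 234
160 146  
[... 838 characters left out ...]
 209 145 200
210 166 116  23  25  30  23  25  28 131 231 231 232 232 232 232 221  28  33  29  33  32  28  55  53  55  54  54  55  56  61  56  55  63  68  95 200 179 191 113 117 162 207
220 165 149  19  23  29  21  23  24  37 229 231 229 229 231 230 220  28  30  31  29  31  26  81  66  64  60  60  57  60  59  59  72  91  76 124 211  67  64  76 132 206  56
230  26  24  23  24  27  23  23  20  34 229 230 232 233 233 231 220  28  30  33  30  33  31 142 229 228 229 230 231 232 232 230 230 228 171 211 221 227 224  23  29  26  71
240  25  25  25  26  26  28  24  19  39 230 229 229 228 230 230 220  28  31  30  31  29  27 151 223 214 206 205 201 211 203 148 209 217 177 213 220 113 110  25  21  23  25
```

Bar centre is at column 253.8 against 254.3 predicted. I descend and grip.

Emit:
carry_out:
  series:
    - {"translation": [0.5,-1.1,12],"angular": [0,0,0]}
    - {"translation": [0.5,-1.1,12],"angular": [0,0,0]}
    - {"translation": [0,0,12],"angular": [0,0,0]}
    - {"translation": [0,0,12],"angular": [0,0,0]}
    - {"translation": [0,0,10],"angular": [0,0,0]}
    - {"translation": [0,0,7],"angular": [0,0,0]}
    - {"translation": [0,0,0],"angular": [0,0,0]}

```text
t: 21.7
tcp_pos: [581.4, 122.1, 284.8]
eef_rot: [3.141, 0.003, 1.683]
force: [0.2, 1.3, -0.3]
gripper_width: 0.466
```

Emit:
carry_out:
  series:
    - {"translation": [0,0,0],"angular": [0,0,0]}
    - {"translation": [0,0,0],"angular": [0,0,0]}
    - {"translation": [0,0,0],"angular": [0,0,0]}
    - {"translation": [0,0,0],"angular": [0,0,0]}
    - {"translation": [0,0,0],"angular": [0,0,0]}
    - {"translation": [0,0,0],"angular": [0,0,0]}
  claw: 2

```text
t: 22.3
tcp_pos: [582.1, 122.1, 286.3]
eef_rot: [3.138, 0.003, 1.683]
force: [4.2, 0.7, 4.4]
gripper_width: 0.088
```

```bash
python3 - <<'E'
from h import *
delta(st(592.9,55.8,284),tool(np.pi/2+.109,0))
s=sense();c=s['tcp_pos'];print('TCP sx,sy',c[:2]@sx,c[:2]@sy,s['force'],s['wrist_torque'])
E
```

```text
t 22.3 tcp [582.1 122.1 286.3] rot [3.138e+00 3.000e-03 1.683e+00] grasp [582.6 121.7 131.6] j [ 0.11  0.59  1.55 -0.    1.   -0.  ] F [4.2 0.7 4.4] w 7.5
shift tool [-2.3  1.   2.4]
turn tool [0.003 0.003 0.003]
TCP sx,sy 591.8797030668024 58.06845881842429 [4.1663354  0.65358469 4.36390002] [ 0.00392864 -0.56120447 -0.10595182]
```

The opening reads 7.5 for an 11 mm bar and the grip sits ~6 mm high, near the tips. I reopen, go deeper and regrip. The flap still rests on its rear stop.

Emit:
carry_out:
  series:
    - {"translation": [0,0,0],"angular": [0,0,0]}
    - {"translation": [0,0,0],"angular": [0,0,0]}
    - {"translation": [0,0,0],"angular": [0,0,0]}
    - {"translation": [-1,0.5,3],"angular": [0.003,0.003,0.003]}
    - {"translation": [-1,0.5,3],"angular": [0,0,0]}
    - {"translation": [0,0,0],"angular": [0,0,0]}
  claw: 28

```text
t: 22.9
tcp_pos: [582.8, 120.0, 279.3]
eef_rot: [-3.139, 0.0, 1.679]
force: [0.5, -0.2, -0.7]
gripper_width: 0.327
```

Emit:
carry_out:
  series:
    - {"translation": [0,0,0],"angular": [0,0,0]}
    - {"translation": [0,0,0],"angular": [0,0,0]}
    - {"translation": [0,0,0],"angular": [0,0,0]}
    - {"translation": [0,0,0],"angular": [0,0,0]}
    - {"translation": [0,0,0],"angular": [0,0,0]}
  claw: 2

```text
t: 23.4
tcp_pos: [582.9, 120.2, 279.9]
eef_rot: [-3.14, 0.0, 1.68]
force: [-0.8, -0.5, -1.1]
gripper_width: 0.094
```

```bash
python3 - <<'E'
from h import *
delta(st(592.9,55.8,280),tool(np.pi/2+.109,0))
s=sense();c=s['tcp_pos'];print('TCP sx,sy',c[:2]@sx,c[:2]@sy,s['force'],s['wrist_torque'])
E
```

```text
t 23.4 tcp [582.9 120.2 279.9] rot [-3.14  0.    1.68] grasp [582.7 120.2 125.2] j [ 0.1   0.6   1.55 -0.    0.99 -0.01] F [-0.8 -0.5 -1.1] w 8.0
shift tool [-0.3  0.4 -0.1]
turn tool [-0.001  0.    -0.   ]
TCP sx,sy 592.4718690292045 56.09331916094466 [-0.83660429 -0.53286441 -1.0807415 ] [-0.13784249 -0.02013877 -0.07268457]
```

Emit:
carry_out:
  series:
    - {"translation": [0,-2.0,-1.7],"angular": [0,0,0]}
    - {"translation": [0,-4.1,-3.2],"angular": [0,0,0]}
    - {"translation": [0,-5.3,-3.7],"angular": [0,0,0]}
    - {"translation": [0,-6.6,-4.1],"angular": [0,0,0]}
    - {"translation": [0,-6.8,-3.7],"angular": [0,0,0]}
    - {"translation": [0,-7.1,-3.3],"angular": [0,0,0]}
    - {"translation": [0,0,0],"angular": [0,0,0]}

```text
t: 24.1
tcp_pos: [550.6, 116.8, 300.6]
eef_rot: [-3.142, -0.0, 1.68]
force: [3.0, 3.1, 2.5]
gripper_width: 0.091
```

```bash
python3 - <<'E'
from h import *
s=sense();c=s['tcp_pos'];p=c+R.from_euler('xyz',s['eef_rot']).apply([0,0,154.7]);a=p[:2]@sx
print('grasp sx,sy,z',a,p[:2]@sy,p[2],s['force'],s['wrist_torque'],s['gripper_width'],'r',np.hypot(a-508.9,p[2]-26),'th',np.arctan2(a-508.9,p[2]-26),'rot',s['eef_rot'])
E
```

```text
grasp sx,sy,z 560.0161217570418 56.246692174568075 145.85663919211436 [2.98948402 3.13994596 2.49706946] [ 0.47468169 -0.72538649 -0.0401056 ] 0.09113130788432981 r 130.30146530990896 th 0.40312116848094826 rot [-3.14157145e+00 -1.97057764e-05  1.67962516e+00]
```

Emit:
carry_out:
  series:
    - {"translation": [0,-5.2,-2.0],"angular": [0,0,0]}
    - {"translation": [0,-7.4,-2.4],"angular": [0,0,0]}
    - {"translation": [0,-7.5,-2.0],"angular": [0,0,0]}
    - {"translation": [0,-7.6,-1.5],"angular": [0,0,0]}
    - {"translation": [0,-7.7,-1.1],"angular": [0,0,0]}
    - {"translation": [0,-6.5,-0.6],"angular": [0,0,0]}
    - {"translation": [0,-5.2,-0.3],"angular": [0,0,0]}
    - {"translation": [0,-2.9,-0.1],"angular": [0,0,0]}
    - {"translation": [0,0,0],"angular": [0,0,0]}
    - {"translation": [0,0,0],"angular": [0,0,0]}

```text
t: 25.1
tcp_pos: [501.7, 111.6, 310.6]
eef_rot: [3.141, -0.0, 1.68]
force: [0.1, 6.2, 16.8]
gripper_width: 0.094
```

```bash
python3 - <<'E'
from h import *
np.set_printoptions(precision=1,suppress=True)
s=sense();c=s['tcp_pos'];p=c+R.from_euler('xyz',s['eef_rot']).apply([0,0,154.7]);a=p[:2]@sx
print('grasp sx,sy,z',a,p[:2]@sy,p[2],s['force'],s['wrist_torque'],s['gripper_width'],'r',np.hypot(a-508.9,p[2]-26),'th',np.arctan2(a-508.9,p[2]-26),'rot',s['eef_rot'])
w=snap('wrist','w9');b=snap('scene','s9');d=snap('side','d9')
cv2.imwrite('pics/w9b.png',np.hstack([cv2.resize(w[60:330,100:420],(400,338),interpolation=2),cv2.resize(d[122:222,180:298],(399,338),interpolation=2)])[:,:,::-1])
E
```

```text
grasp sx,sy,z 510.96212064721425 56.430899943815035 155.87957257340844 [ 0.1  6.2 16.8] [ 0.8  0.  -0.1] 0.0940306826299214 r 129.89594186661466 th 0.01587584064396554 rot [ 3.1 -0.   1.7]
```

View pics/w9b.png

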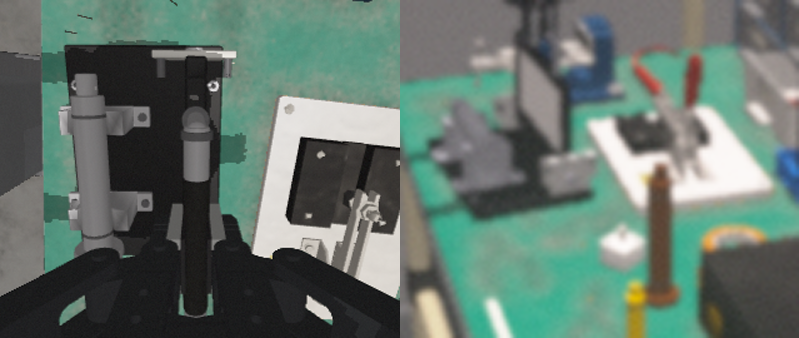

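Upright, pin still seated. sx reads 511.0 against a target of 508.9, with a 17 N upward push, so I trim both.

Emit:
carry_out:
  series:
    - {"translation": [0,-1,-0.4],"angular": [0,0,0]}
    - {"translation": [0,-1,-0.4],"angular": [0,0,0]}
    - {"translation": [0,0,0],"angular": [0,0,0]}
    - {"translation": [0,0,0],"angular": [0,0,0]}

```text
t: 25.65
tcp_pos: [499.4, 111.4, 310.7]
eef_rot: [-3.14, -0.0, 1.68]
force: [-0.8, 5.5, 6.0]
gripper_width: 0.088
```

```bash
python3 - <<'E'
from h import *
np.set_printoptions(precision=2,suppress=True)
s=sense();c=s['tcp_pos'];p=c+R.from_euler('xyz',s['eef_rot']).apply([0,0,154.7]);a=p[:2]@sx
print('grasp sx,sy,z',a,p[:2]@sy,p[2],s['force'],s['wrist_torque'],s['gripper_width']*85.4,'th',np.arctan2(a-508.9,p[2]-26))
E
```

```text
grasp sx,sy,z 508.3121756940567 56.45275179966531 155.97968810555204 [-0.78  5.54  5.97] [ 0.85 -0.15 -0.02] 7.473369108554994 th -0.0045224012081345995
```

Emit:
carry_out:
  series:
    - {"translation": [0,0.3,-0.2],"angular": [0,0,0]}
    - {"translation": [0,0,0],"angular": [0,0,0]}
    - {"translation": [0,0,0],"angular": [0,0,0]}
    - {"translation": [0,0,0],"angular": [0,0,0]}
    - {"translation": [0,0,0],"angular": [0,0,0]}

```text
t: 26.15
tcp_pos: [499.6, 111.4, 310.7]
eef_rot: [-3.14, -0.0, 1.68]
force: [0.7, 4.6, 3.1]
gripper_width: 0.089
```

```bash
python3 - <<'E'
from h import *
s=sense();c=s['tcp_pos'];p=c+R.from_euler('xyz',s['eef_rot']).apply([0,0,154.7]);a=p[:2]@sx
print(a,p[2],s['force'],s['gripper_width']*85.4,'th',np.arctan2(a-508.9,p[2]-26),s['t'])
print(finish_job())
E
```

```text
508.4456965632281 155.9838085063707 [0.71966674 4.59525495 3.11297512] 7.557956301083008 th -0.003495062901665555 26.15
the job is handed in; nothing more can be done
None
```

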